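# Find the socket that fits and tighten the mould press

### The arm

A 6-joint arm with a two-finger parallel gripper is mounted at the origin on the work surface. World frame = base frame: x ahead of the robot, y to its left, z up, the work surface at z = 0. Lengths are in m, angles in rad, forces in N, time in s.
With the tool pointing down it reaches from about 0.375 to 0.9 m from the base axis. Payload 3.1 kg.
Tool frame: the origin (TCP) lies midway between the tips of the shut fingers; the grasp point (between the pads) lies 19 mm behind it; z points along the fingers, y is the line along which they close (so a half turn about z gives the same grasp; the last joint's range is limited). The gripper opens to 85 mm and grips with 20 to 120 N. Pads are 22 mm wide; open, the fingers measure 114 mm over their backs; the gripper's body (76 mm by 85 mm) begins 54 mm behind the grasp point. The pads swing forward as they close: fully open they stand 13 mm farther back than shut.
Start: joints at [-1.438, 0.527, 1.433, -0, 1.181, -0.178], TCP at [0.192, -0.595, 0.231] pointing down, gripper open.
Joint ranges: [-3.08, 3.08], [-0.75, 2.2], [0.22, 2.44], [-1.43, 4.57], [0, 2.65], [-2.85, 2.85]. Speed limits (rad/s): [2.79, 2.79, 3.14, 3.14, 3.14, 3.14].

### API

Orientations are given as a unit quaternion [x, y, z, w].
In Python, from station import manip gives the robot as it stands. The module is installed in compiled form; this text tells all that it offers.
- The arm moves only by the tool apply_moves, never from a script. Its arguments are lists of equal length, an entry for each row: "claw": the gripper's target within -1 to 1 (fully open at 1, half-way at 0, shut at -1); "travel": the shift along the tool's x, y, z scaled (see below), a list of three; "turn": the turn, a rotation vector about the tool's x, y, z scaled (see below), a list of three. In form: {"claw": [claw, ...], "travel": [[dx, dy, dz], ...], "turn": [[rx, ry, rz], ...]}. A call has 1 to 5 rows; each row is the pose to reach, as a shift and turn from the pose commanded when the call began, along the tool's axes at that moment, turning the shorter way round; what a row does not reach only later rows make up. The controller multiplies each number of a shift by 800 mm and each number of a turn by 180 degrees. A row lasts 1/12 s, in which the tool goes at most 41.7 mm and 7.16 degrees, less where a joint would pass 70% of its speed; a pose out of reach is approached as far as the arm can. A call with a number of a shift or a turn outside -1 to 1 is refused whole. A call with a gripper value outside its range is refused whole. The fingers move at their own pace and stop on an object; "newtons" is the grip in N (left out, the last holds). Time passes only in rows, so rows that repeat a pose let the fingers close. It gives the time, the measured TCP pose, the force, the opening and the grip force at its end, in the units of the state.
- manip.sense(): the state, without advancing time (a new reading comes with each control period).
- manip.snapshot(name): name is "side" or "top"; returns a dict with "pixels" (400x640x3 uint8, red, green, blue), "depth" (400x640 float32, m along the optical axis (not along the pixel's ray), 0 where there is no reading), "intrinsics" (3x3 intrinsics, pixels), "k1" (the pictures are not rectified: a ray, as slopes to the right and down, at radius r is drawn at 1 + k1 r^2 times it, then the intrinsics apply), "R" (3x3) and "t" (3): a world point X has camera coordinates R X + t. Camera axes: x right, y down, z forward; pixel columns grow to the right and rows downward; lengths in m; the calibration is good to about 2 mm. A picture is of the moment at which its call begins.
- manip.sign_off(): hands the job in; it is judged then, once.
The state is a dict: "t": time; "q": joint angles; "qd": joint speeds; "tau": joint torques, N m; "tcp_pos": TCP position; "tool_rot": TCP orientation; "force": force on the tool from outside, world axes, zero at the start; "ft_torque": the same for the moment, N m; "finger_gap": opening from 0.0 (shut) to 1.0 (fully open); "gripper_force": force on a finger pad.
Only numpy, scipy, OpenCV 4.12 (cv2) and the standard library are available. Lean on these libraries where they do the work, as an engineer would, in place of code of your own. Each camera call takes 0.05 s, during which the arm holds its last target. There are 200 camera calls.

### The job

Tighten the brass nut of the mould press that stands on the red mat: try the three sockets until you have the one that really fits (right down on the plate and turning the nut, not slipping round it), and turn the nut with it about an eighth of a turn clockwise as seen from above. Finish while still gripping that socket, upright and fully down over the nut; the sockets that do not fit end standing upright on the bench. Turn the nut only with the socket, not with the fingers, leave the other two presses alone and do not push the other things about.

Things in the scene. Friction and masses are not known exactly. Their poses are not given: they have to be found in the camera images.
- mat_centre (a point): centre of the red mat (230 x 260 mm, lying flat) on the bench; the mat does not move
- press_a: mould press fixed to the bench; one of three, alike but for the nut. Base 90 (x) x 110 (y) x 15 mm, blue and green mould, dark steel top plate 85 x 105 mm with its face 65 mm up; two guide pins at y = +-43 mm end 71 mm up. Origin: centre of the underside, z up. Which press is on the red mat (within 60 mm of its centre) varies; the others stand to its left and right.
- press_b: mould press fixed to the bench; one of three, alike but for the nut. Base 90 (x) x 110 (y) x 15 mm, blue and green mould, dark steel top plate 85 x 105 mm with its face 65 mm up; two guide pins at y = +-43 mm end 71 mm up. Origin: centre of the underside, z up. Which press is on the red mat (within 60 mm of its centre) varies; the others stand to its left and right.
- press_c: mould press fixed to the bench; one of three, alike but for the nut. Base 90 (x) x 110 (y) x 15 mm, blue and green mould, dark steel top plate 85 x 105 mm with its face 65 mm up; two guide pins at y = +-43 mm end 71 mm up. Origin: centre of the underside, z up. Which press is on the red mat (within 60 mm of its centre) varies; the others stand to its left and right.
- seat_a (a point): middle of the top plate of press_a, at the foot of its brass cap nut, on the nut's axis; axes as the press. Nut: hexagon 14 mm high, then a steep cone 8 to 18 mm high that ends in a 16 mm round flat and leads the socket in. 24, 30 or 36 mm across flats, another size on each press, which is not told. At joint 0 two flats face +x and -x.
- seat_b (a point): middle of the top plate of press_b, at the foot of its brass cap nut, on the nut's axis; axes as the press. Nut: hexagon 14 mm high, then a steep cone 8 to 18 mm high that ends in a 16 mm round flat and leads the socket in. 24, 30 or 36 mm across flats, another size on each press, which is not told. At joint 0 two flats face +x and -x.
- seat_c (a point): middle of the top plate of press_c, at the foot of its brass cap nut, on the nut's axis; axes as the press. Nut: hexagon 14 mm high, then a steep cone 8 to 18 mm high that ends in a 16 mm round flat and leads the socket in. 24, 30 or 36 mm across flats, another size on each press, which is not told. At joint 0 two flats face +x and -x.
- nut_a (a joint): turn of the cap nut on press_a, rad: 0 at start, grows clockwise from above (tightening). Friction 0.2 N m, stays where left. Its own socket turns it after up to 10 degrees of play and goes down to the plate; a bigger socket drops on too but slips round; a smaller one stops on the cone 14 mm or more above the plate.
- nut_b (a joint): turn of the cap nut on press_b, rad: 0 at start, grows clockwise from above (tightening). Friction 0.2 N m, stays where left. Its own socket turns it after up to 10 degrees of play and goes down to the plate; a bigger socket drops on too but slips round; a smaller one stops on the cone 14 mm or more above the plate.
- nut_c (a joint): turn of the cap nut on press_c, rad: 0 at start, grows clockwise from above (tightening). Friction 0.2 N m, stays where left. Its own socket turns it after up to 10 degrees of play and goes down to the plate; a bigger socket drops on too but slips round; a smaller one stops on the cone 14 mm or more above the plate.
- socket_24: loose steel socket for a 24 mm nut, red roof: hexagonal tube open below, 26 mm across flats inside, 34 outside, cavity 35 mm deep, roof 35 to 39 mm up. Origin: centre of the open underside, z up; two of the six flats face +x and -x. Starts upright on the bench beside the red mat; the three sockets' places vary.
- drive_24 (a point): centre of the top of socket_24's square drive adapter (red dot), 80 mm above the socket's underside. Grip here: dark steel, 24 x 24 mm, from 39 to 80 mm up, its sides facing the socket's x and y.
- socket_30: loose steel socket for a 30 mm nut, yellow roof: hexagonal tube open below, 32 mm across flats inside, 40 outside, cavity 35 mm deep, roof 35 to 39 mm up. Origin: centre of the open underside, z up; two of the six flats face +x and -x. Starts upright on the bench beside the red mat; the three sockets' places vary.
- drive_30 (a point): centre of the top of socket_30's square drive adapter (yellow dot), 80 mm above the socket's underside. Grip here: dark steel, 24 x 24 mm, from 39 to 80 mm up, its sides facing the socket's x and y.
- socket_36: loose steel socket for a 36 mm nut, blue roof: hexagonal tube open below, 38 mm across flats inside, 46 outside, cavity 35 mm deep, roof 35 to 39 mm up. Origin: centre of the open underside, z up; two of the six flats face +x and -x. Starts upright on the bench beside the red mat; the three sockets' places vary.
- drive_36 (a point): centre of the top of socket_36's square drive adapter (blue dot), 80 mm above the socket's underside. Grip here: dark steel, 24 x 24 mm, from 39 to 80 mm up, its sides facing the socket's x and y.
- paint_purple: bystander: purple dropper bottle of paint, 26 mm across, 72 mm tall. Origin: centre of its underside.
- paint_orange: bystander: orange dropper bottle of paint, 26 mm across, 72 mm tall. Origin: centre of its underside.
- resin_jar: bystander: grey screw-top jar, 52 mm across, 60 mm tall. Origin: centre of its underside.
- mixing_cup: bystander: blue open cup, 60 mm across the rim, 55 mm tall. Origin: centre of its underside.
- figurine: bystander: purple miniature with raised arm and spear on a 40 mm round black base, 75 mm tall. Origin: centre of its underside.
- screwdriver: bystander: screwdriver lying flat, 170 mm long; x along the tool towards its tip. Origin: middle of the tool's length.

How it is judged:
By the outcome, as a careful person would: the job done as asked, in the order asked, and still so for the second after the job is handed in, while the arm keeps its last pose, push and grip.
It also fails if it takes over 72 s, if anything falls off the work surface, if the arm or the gripper's body presses on something with over 40 N, if the wrist force passes 120 N, or if a joint passes its speed limit or range.

## Working session

There is one attempt and no reset: what is moved stays moved. The work goes in short steps, Python scripts to look and compute and a tool call to move; the robot and the scene stay as the last step left them, time stands still between calls to the robot, and variables do not carry over. Pictures are saved under pics/ and viewed, at most 10 in all, crops included, and the job is handed in when it is done.

Besides the shell and the picture viewer there is one more tool, called after "Emit:" as a command line: name --argument value ..., lists and objects as JSON in quotes. apply_moves: Moves the arm, as the interface text tells. Shifts and turns lie within -1 to 1; 1 stands for 800 mm of shift or 180 degrees of turn. Its arguments: {"type":"object","properties":{"claw":{"type":"array","items":{"type":"number"}},"travel":{"type":"array","items":{"type":"array","items":{"type":"number"}}},"turn":{"type":"array","items":{"type":"array","items":{"type":"number"}}},"newtons":{"type":"number"}},"required":["claw","travel","turn"]}

```bash
mkdir -p pics
cat > h.py <<'E'
import numpy as np, cv2
from station import manip
from scipy.spatial.transform import Rotation as Ro
def snap(n):
    return manip.snapshot(n)
def ray(s,u,v):
    K=np.array(s["intrinsics"]);k=s["k1"]
    p=cv2.undistortPoints(np.array([[[u,v]]],float),K,np.array([k,0,0,0,0.]))[0,0]
    R=np.array(s["R"]);t=np.array(s["t"])
    return -R.T@t, R.T@np.array([p[0],p[1],1.])
def onz(s,u,v,z):
    o,d=ray(s,u,v); return o+d*(z-o[2])/d[2]
def proj(s,X):
    X=np.array(s["R"])@np.array(X)+np.array(s["t"]);p=X[:2]/X[2];p=p*(1+s["k1"]*(p@p))
    K=np.array(s["intrinsics"]);return K[0,0]*p[0]+K[0,2],K[1,1]*p[1]+K[1,2]
def save(s,n,crop=None,sc=1):
    im=s["pixels"][:,:,::-1]
    if crop: im=im[crop[1]:crop[3],crop[0]:crop[2]]
    cv2.imwrite(f"pics/{n}.png",cv2.resize(im,None,fx=sc,fy=sc,interpolation=cv2.INTER_CUBIC))
E
python3 - <<'E'
from h import *
for n in("top","side"):
    s=snap(n);save(s,n+"0",None,1.25)
    print(n,-np.array(s["R"]).T@s["t"],np.array(s["R"]).round(3).tolist(),np.array(s["intrinsics"]).tolist(),s["k1"])
st=manip.sense();print({k:np.round(v,3) for k,v in st.items()})
E
```

```text
top [ 0.47398716 -0.01934579  1.20950265] [[-0.025, -1.0, -0.015], [-0.996, 0.026, -0.082], [0.082, 0.013, -0.997]] [[361.04149156234286, 0.0, 321.43860634361897], [0.0, 361.04149156234286, 205.67644627844382], [0.0, 0.0, 1.0]] -0.026449917209741047
side [0.47523786 0.99739687 0.71118836] [[-0.998, -0.064, -0.017], [-0.02, 0.54, -0.841], [0.063, -0.839, -0.54]] [[462.488198156813, 0.0, 321.17515857928674], [0.0, 462.488198156813, 202.81921392302732], [0.0, 0.0, 1.0]] 0.01577606353042515
{'t': np.float64(0.1), 'q': array([-1.437,  0.528,  1.434,  0.   ,  1.181, -0.179]), 'qd': array([-0.   , -0.002, -0.002, -0.   , -0.   ,  0.001]), 'tau': array([-0.0000e+00, -4.4331e+01, -1.7859e+01, -0.0000e+00,  4.0000e-03,
       -0.0000e+00]), 'tcp_pos': array([ 0.192, -0.594,  0.23 ]), 'tool_rot': array([ 0.988,  0.155,  0.   , -0.001]), 'force': array([-0.236,  0.334, -0.954]), 'ft_torque': array([ 0.022, -0.019, -0.014]), 'gripper_force': np.float64(0.0), 'finger_gap': np.float64(0.996)}
```

View pics/top0.png

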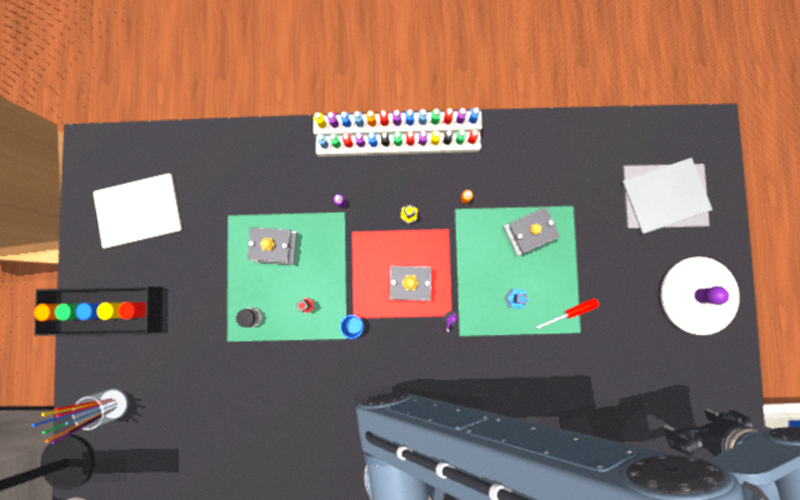

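View pics/side0.png

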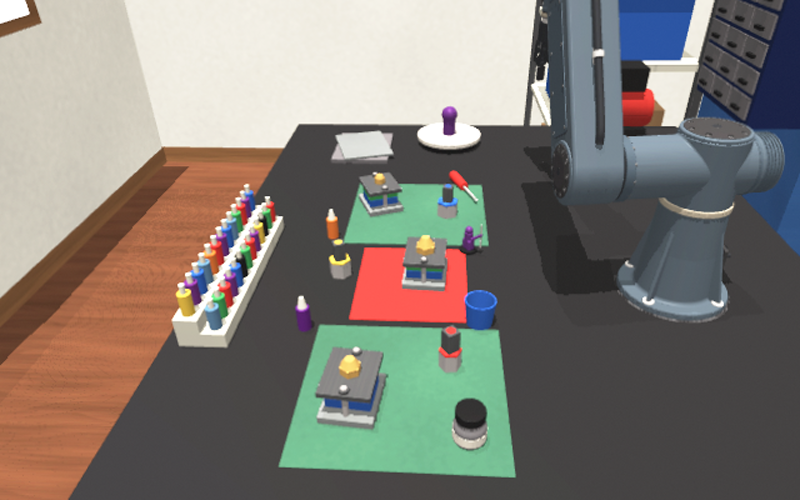

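The top view shows the mat press at about (411,283), with sockets yellow (409,213), red (306,305) and blue (517,298), all in 1.25x pixels. The side view agrees. Next I'll measure by colour mask.

```bash
cat > m.py <<'E'
from h import *
s=snap("top");save(s,"top1",(235,140,475,280),3.3)
im=s["pixels"];hsv=cv2.cvtColor(im,cv2.COLOR_RGB2HSV)
def blobs(mask,name,z,box,mn=4):
    m=np.zeros(mask.shape,np.uint8);x0,y0,x1,y1=box;m[y0:y1,x0:x1]=mask[y0:y1,x0:x1]
    n,l,st,c=cv2.connectedComponentsWithStats(m)
    for i in range(1,n):
        if st[i,4]>=mn: 
            dd=s["depth"][l==i]
            print(name,c[i].round(1),st[i,:].tolist(),onz(s,*c[i],z).round(4),"d",np.percentile(dd,[5,50]).round(3))
H,S,V=[hsv[...,i].astype(int) for i in range(3)]
br=((H>12)&(H<32)&(S>110)&(V>120))
blobs(br,"nutA(left)",.08,(190,175,245,215));blobs(br,"mid",.08,(300,205,360,245));blobs(br,"right",.08,(400,160,460,205));blobs(br,"yel",.08,(310,155,345,185))
rd=((H<8)|(H>172))&(S>130)&(V>80);blobs(rd,"red",.08,(232,230,262,258))
bl=(H>95)&(H<125)&(S>130)&(V>80);blobs(bl,"blue",.08,(398,226,430,252))
blobs(rd,"mat",0,(270,175,370,262))
dk=(S<60)&(V>50)
blobs(dk,"platemid",.065,(290,195,362,250),40);
for b in((190,175,245,215),(300,205,360,245),(400,160,460,205)):
    m=np.zeros(br.shape,np.uint8);x0,y0,x1,y1=b
    hh=np.zeros(im.shape[:2]);d=s["depth"];R=np.array(s["R"]);t=np.array(s["t"])
    pts=[]
    for v in range(y0,y1):
        for u in range(x0,x1):
            o,dr=ray(s,u,v);pts.append(o+dr*d[v,u])
    pts=np.array(pts);p=pts[(pts[:,2]>.055)&(pts[:,2]<.073)][:,:2]
    print("plate rect",cv2.minAreaRect((p*1000).astype(np.float32)), "n>75mm",(pts[:,2]>.071).sum(),(pts[:,2]).max().round(3))
E
python3 m.py
```

```text
nutA(left) [213.8 194.9] [209, 190, 11, 10, 87] [0.6101 0.3355 0.08  ] d [1.128 1.137]
mid [327.9 225.8] [322, 220, 13, 12, 110] [ 0.5034 -0.0234  0.08  ] d [1.109 1.12 ]
right [428.2 183.1] [424, 179, 9, 9, 61] [ 0.6294 -0.3425  0.08  ] d [1.124 1.13 ]
yel [326.8 171.9] [320, 165, 15, 13, 95] [ 0.6737 -0.0242  0.08  ] d [1.165 1.184]
yel [327.  167.8] [325, 166, 5, 5, 23] [ 0.6866 -0.0252  0.08  ] d [1.14  1.141]
red [246.9 244. ] [243, 239, 7, 11, 37] [0.4527 0.2313 0.08  ] d [1.155 1.167]
red [241.1 244.4] [239, 243, 5, 4, 17] [0.4519 0.2495 0.08  ] d [1.125 1.126]
blue [412.  239.3] [406, 231, 14, 16, 91] [ 0.4546 -0.2837  0.08  ] d [1.156 1.162]
blue [417.  238.5] [415, 237, 5, 4, 16] [ 0.4567 -0.2993  0.08  ] d [1.118 1.12 ]
mat [319.3 216.9] [281, 183, 81, 72, 4601] [0.536  0.0046 0.    ] d [1.199 1.21 ]
platemid [328.  226.4] [312, 213, 33, 27, 715] [ 0.5018 -0.0235  0.065 ] d [1.137 1.143]
plate rect ((611.3023681640625, 338.39825439453125), (106.87594604492188, 85.69970703125), 84.48361206054688) n>75mm 117 1.21
plate rect ((504.0479431152344, -23.41421127319336), (104.30768585205078, 84.82881164550781), 86.47258758544922) n>75mm 148 1.21
plate rect ((631.0169677734375, -344.6370849609375), (85.03240203857422, 106.7641830444336), 22.299043655395508) n>75mm 81 1.21
```

View pics/top1.png

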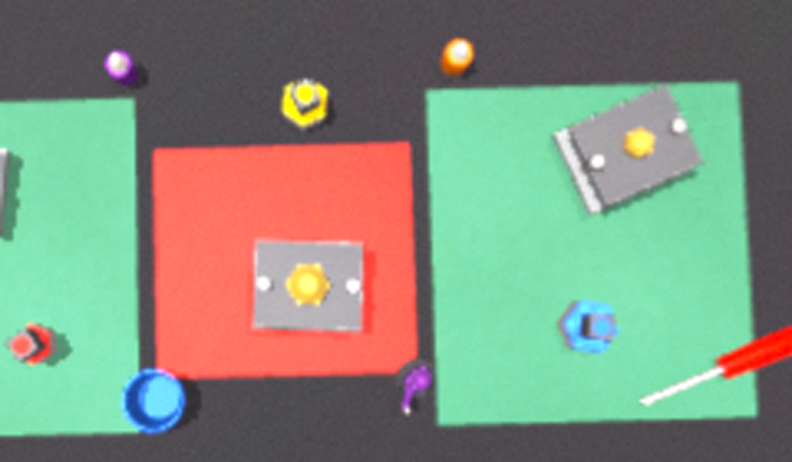

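The middle nut has the biggest brass area, 110 px against 87 and 61. A 36 mm hexagon should cover about 115 px, so the blue socket should fit. Now I'll refine the press yaw from its pins, and the blue drive's position and yaw.

```bash
cat > m2.py <<'E'
from h import *
def cloud(s,c,r=45,step=1):
    u0,v0=map(int,proj(s,c));P=[];C=[]
    for v in range(v0-r,v0+r):
        for u in range(u0-r,u0+r):
            if 0<=u<640 and 0<=v<400 and s["depth"][v,u]>0:
                o,d=ray(s,u,v);P.append(o+d*s["depth"][v,u]);C.append(s["pixels"][v,u])
    return np.array(P),np.array(C)
c=[.457,-.299,.08]
for n in("top","side"):
    s=snap(n)
    P,C=cloud(s,c,25)
    near=np.hypot(P[:,0]-c[0],P[:,1]-c[1])<.035
    t=near&(P[:,2]>.07)
    print(n,"drive top",t.sum(),P[t].mean(0).round(4),cv2.minAreaRect((P[t][:,:2]*1000).astype(np.float32)))
    m=near&(P[:,2]>.045);print("  drive all",m.sum(),cv2.minAreaRect((P[m][:,:2]*1000).astype(np.float32)),P[m][:,2].max())
    hs=cv2.cvtColor(C[None].astype(np.uint8),cv2.COLOR_RGB2HSV)[0].astype(int)
    b=near&(hs[:,0]>95)&(hs[:,0]<125)&(hs[:,1]>120)&(P[:,2]<.05)&(P[:,2]>.025)
    print("  roof",b.sum(),P[b].mean(0).round(3),cv2.minAreaRect((P[b][:,:2]*1000).astype(np.float32)))
    if n=="side": u,v=map(int,proj(s,c));save(s,"side1",(u-35,v-35,u+35,v+35),5)
    else: u,v=map(int,proj(s,c));save(s,"top2",(u-22,v-22,u+22,v+22),8)
    # pins
    px=s["pixels"].astype(int);box=(295,200,365,250) if n=="top" else (300,170,375,240)
    g=np.zeros((400,640),np.uint8);w=(px.min(2)>190).astype(np.uint8);g[box[1]:box[3],box[0]:box[2]]=w[box[1]:box[3],box[0]:box[2]]
    k,l,st,cc=cv2.connectedComponentsWithStats(g)
    for i in range(1,k):print("  pin",st[i].tolist(),cc[i].round(1),onz(s,*cc[i],.071).round(4))
    if n=="side":
        hsv=cv2.cvtColor(s["pixels"],cv2.COLOR_RGB2HSV).astype(int)
        m=((hsv[...,0]>12)&(hsv[...,0]<32)&(hsv[...,1]>110)&(hsv[...,2]>120)).astype(np.uint8);k,l,st,cc=cv2.connectedComponentsWithStats(m)
        for i in range(1,k):
            if st[i,4]>60 and 320<cc[i][0]<365: print("  nut",st[i],cc[i],onz(s,*cc[i],.077))
        m=((hsv[...,0]>95)&(hsv[...,0]<125)&(hsv[...,1]>120)&(hsv[...,2]>60)).astype(np.uint8);k,l,st,cc=cv2.connectedComponentsWithStats(m)
        for i in range(1,k):
            if st[i,4]>2 and 345<cc[i][0]<368 and cc[i][1]<180: print("  blue",st[i],cc[i],onz(s,*cc[i],.08))
E
python3 m2.py; python3 -c "
import cv2,numpy as np
a=cv2.imread('pics/side1.png');b=cv2.imread('pics/top2.png');b=cv2.resize(b,(350,350));cv2.imwrite('pics/c1.png',np.hstack([a,b]))"
```

```text
top drive top 62 [ 0.4568 -0.2987  0.0797] ((456.6561584472656, -299.736328125), (26.985149383544922, 21.780366897583008), 88.36544799804688)
  drive all 75 ((456.6047058105469, -299.2618103027344), (27.935611724853516, 21.892595291137695), 88.44888305664062) 0.0854911774483953
  roof 86 [ 0.456 -0.294  0.039] ((456.71624755859375, -299.0018005371094), (49.90849685668945, 45.58575439453125), 80.43453216552734)
  pin [338, 213, 3, 1, 3] [339. 213.] [ 0.5429 -0.0594  0.071 ]
  pin [312, 216, 1, 5, 5] [312. 218.] [0.5293 0.0262 0.071 ]
  pin [312, 223, 5, 6, 22] [314.  225.1] [0.5067 0.0204 0.071 ]
  pin [340, 224, 4, 5, 17] [341.4 225.9] [ 0.5021 -0.0658  0.071 ]
  pin [344, 229, 1, 2, 2] [344.  229.5] [ 0.4906 -0.0736  0.071 ]
  pin [313, 238, 2, 1, 2] [313.5 238. ] [0.4663 0.0229 0.071 ]
  pin [337, 239, 3, 1, 3] [338. 239.] [ 0.4613 -0.0539  0.071 ]
side drive top 49 [ 0.4543 -0.2934  0.0778] ((454.97125244140625, -296.5301513671875), (24.801395416259766, 25.881925582885742), 0.2910086214542389)
  drive all 115 ((454.0866394042969, -296.0631103515625), (30.85551643371582, 24.231657028198242), 78.86995697021484) 0.08269436770606042
  roof 65 [ 0.454 -0.289  0.039] ((454.7991943359375, -292.5634765625), (49.18281173706055, 44.83782958984375), 6.56356143951416)
  pin [337, 205, 4, 3, 9] [338.7 206.1] [0.5045 0.017  0.071 ]
  pin [322, 216, 33, 13, 80] [335.3 225.6] [0.5098 0.1019 0.071 ]
  nut [333 190  15  14 163] [340.08588957 196.73006135] [ 0.50198594 -0.01835531  0.077     ]
  blue [356 147   5   3  12] [358.16666667 148.08333333] [ 0.45456666 -0.29895164  0.08      ]
  blue [350 158  16   7  68] [357.82352941 161.38235294] [ 0.45583319 -0.21070109  0.08      ]
```

View pics/c1.png

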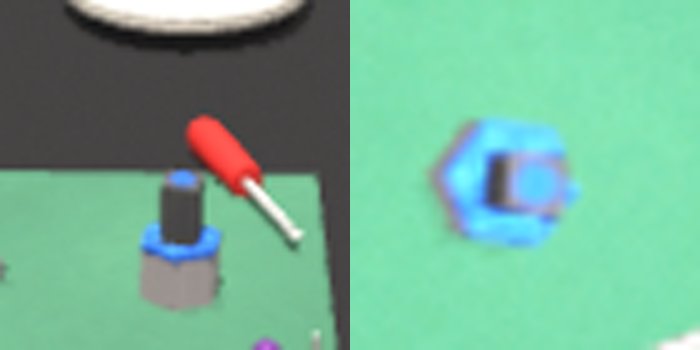

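Blue socket is at about (0.456, -0.299) with yaw near -2°, and the crops show it upright with its dot visible. The press axis is at about (0.5035, -0.0225) with yaw -3°. Plan: grip along x, so tool yaw is about 88°.

```bash
cat > go.py <<'E'
import sys
from h import *
x,y,z,yaw=map(float,sys.argv[1:5])
st=manip.sense();R0=Ro.from_quat(st["tool_rot"])
a=np.radians(yaw);Rg=Ro.from_matrix(np.array([[np.cos(a),np.sin(a),0],[np.sin(a),-np.cos(a),0],[0,0,-1]]))
d=R0.inv().apply(np.array([x,y,z])-st["tcp_pos"])
X=R0.as_matrix()[:,0]
print("shift",(d/.8).round(4),"turn",((R0.inv()*Rg).as_rotvec()/np.pi).round(4),"mm",np.linalg.norm(d)*1e3)
print("t",st["t"],"pos",np.round(st["tcp_pos"],4),"yaw",np.degrees(np.arctan2(X[1],X[0])).round(2),"F",np.round(st["force"],1),"T",np.round(st["ft_torque"],2),"gap",st["finger_gap"],"gf",st["gripper_force"],"q6",st["q"][5])
E
python3 go.py .456 -.299 .16 88
```

```text
shift [ 0.4277 -0.2502  0.0889] turn [-2.000e-04 -2.000e-04 -3.896e-01] mm 402.73654270648404
t 0.25 pos [ 0.1917 -0.5945  0.2308] yaw 17.86 F [-0.6 -0.1 -0.2] T [-0.02 -0.03 -0.04] gap 0.9981867353124846 gf 0.0 q6 -0.17848026284868088
```

Emit:
apply_moves --claw '[1,1,1,1,1]' --travel '[[0.4277,-0.2502,0.0889],[0.4277,-0.2502,0.0889],[0.4277,-0.2502,0.0889],[0.4277,-0.2502,0.0889],[0.4277,-0.2502,0.0889]]' --turn '[[0,0,-0.39],[0,0,-0.39],[0,0,-0.39],[0,0,-0.39],[0,0,-0.39]]' --newtons 60

```text
t: 0.67
tcp_pos: [0.3292, -0.4406, 0.1942]
tool_rot: [0.891, 0.454, 0.0, 0.0]
force: [0.8, -0.3, -0.7]
finger_gap: 0.998
gripper_force: 0.0
```

```bash
python3 go.py .456 -.299 .16 88
```

```text
shift [0.2363 0.0241 0.0428] turn [ 1.00e-04  0.00e+00 -1.89e-01] mm 193.07598948512032
t 0.6667 pos [ 0.3292 -0.4406  0.1942] yaw 53.98 F [ 0.8 -0.3 -0.7] T [ 0.02 -0.02  0.01] gap 0.997800842331728 gf 0.0 q6 -0.503618862997795
```

Emit:
apply_moves --claw '[1,1,1,1,1]' --travel '[[0.236,0.024,0.043],[0.236,0.024,0.043],[0.236,0.024,0.043],[0.236,0.024,0.043],[0.236,0.024,0.043]]' --turn '[[0,0,-0.189],[0,0,-0.189],[0,0,-0.189],[0,0,-0.189],[0,0,-0.189]]'

```text
t: 1.08
tcp_pos: [0.4573, -0.2978, 0.1594]
tool_rot: [0.719, 0.696, 0.0, -0.001]
force: [0.2, -0.3, 0.1]
finger_gap: 1.002
gripper_force: 0.0
```

```bash
python3 go.py .456 -.299 .16 88;python3 go.py .456 -.299 .045 88
```

```text
shift [-0.0015 -0.0016 -0.0007] turn [-0.0001 -0.0006  0.0008] mm 1.868776934381272
t 1.0833 pos [ 0.4573 -0.2978  0.1594] yaw 88.14 F [ 0.2 -0.3  0.1] T [-0.04 -0.04 -0.02] gap 1.0016746262689178 gf 0.0 q6 -0.750799618274228
shift [-0.0018 -0.0016  0.1431] turn [-0.0001 -0.0006  0.0008] mm 114.4588653150217
t 1.0833 pos [ 0.4573 -0.2978  0.1594] yaw 88.14 F [ 0.2 -0.3  0.1] T [-0.04 -0.04 -0.02] gap 1.0016746262689178 gf 0.0 q6 -0.750799618274228
```

Down, then close.

Emit:
apply_moves --claw '[1,1,1,1,1]' --travel '[[-0.002,-0.002,0.05],[-0.002,-0.002,0.1],[-0.002,-0.002,0.13],[-0.002,-0.002,0.142],[-0.002,-0.002,0.142]]' --turn '[[0,0,0],[0,0,0],[0,0,0],[0,0,0],[0,0,0]]'

```text
t: 1.5
tcp_pos: [0.453, -0.3016, 0.0443]
tool_rot: [0.721, 0.693, -0.0, -0.003]
force: [0.3, 0.4, -0.2]
finger_gap: 0.998
gripper_force: 0.0
```

Emit:
apply_moves --claw '[-1,-1,-1,-1,-1]' --travel '[[0,0,0],[0,0,0],[0,0,0],[0,0,0],[0,0,0]]' --turn '[[0,0,0],[0,0,0],[0,0,0],[0,0,0],[0,0,0]]' --newtons 60

```text
t: 1.92
tcp_pos: [0.4546, -0.3035, 0.0478]
tool_rot: [0.721, 0.693, 0.0, 0.001]
force: [3.3, -0.0, 7.6]
finger_gap: 0.296
gripper_force: 13.3
```

Emit:
apply_moves --claw '[-1,-1,-1,-1,-1]' --travel '[[0,0,0],[0,0,0],[0,0,0],[0,0,0],[0,0,0]]' --turn '[[0,0,0],[0,0,0],[0,0,0],[0,0,0],[0,0,0]]'

```text
t: 2.33
tcp_pos: [0.4547, -0.3035, 0.048]
tool_rot: [0.721, 0.693, 0.0, 0.001]
force: [-0.5, -1.0, 5.8]
finger_gap: 0.285
gripper_force: 57.0
```

```bash
python3 go.py .456 -.299 .165 88
```

```text
shift [ 0.0054  0.0017 -0.1462] turn [ 0.0006  0.0006 -0.0018] mm 117.07857096716754
t 2.3333 pos [ 0.4547 -0.3035  0.048 ] yaw 87.67 F [-0.5 -1.   5.8] T [ 0.02  0.15 -0.07] gap 0.28537564020729517 gf 56.99377192184329 q6 -0.7524040016781587
```

Emit:
apply_moves --claw '[-1,-1,-1,-1,-1]' --travel '[[0,0,-0.03],[0,0,-0.08],[0,0,-0.13],[0,0,-0.17],[0,0,-0.17]]' --turn '[[0,0,0],[0,0,0],[0,0,0],[0,0,0],[0,0,0]]'

```text
t: 2.75
tcp_pos: [0.4571, -0.3056, 0.1892]
tool_rot: [0.721, 0.693, 0.0, 0.007]
force: [1.1, -1.0, -4.6]
finger_gap: 0.275
gripper_force: 58.0
```

```bash
python3 go.py .5035 -.0225 .18 87
```

```text
shift [0.356  0.0436 0.0086] turn [0.0033 0.003  0.0039] mm 287.0313635224271
t 2.75 pos [ 0.4571 -0.3056  0.1892] yaw 87.71 F [ 1.1 -1.  -4.6] T [-0.12 -0.05  0.  ] gap 0.2748102678368701 gf 57.99238356761634 q6 -0.7526531025051603
```

Emit:
apply_moves --claw '[-1,-1,-1,-1,-1]' --travel '[[0.04,0.006,0.006],[0.09,0.012,0.006],[0.14,0.018,0.006],[0.19,0.024,0.006],[0.24,0.03,0.006]]' --turn '[[0,0,0.004],[0,0,0.004],[0,0,0.004],[0,0,0.004],[0,0,0.004]]'

```text
t: 3.17
tcp_pos: [0.4846, -0.1099, 0.1767]
tool_rot: [0.726, 0.688, -0.0, -0.001]
force: [1.4, 0.1, -4.2]
finger_gap: 0.277
gripper_force: 58.2
```

```bash
python3 go.py .5035 -.027 .18 87
```

```text
shift [ 0.1047  0.018  -0.004 ] turn [-0.0007 -0.0003 -0.0005] mm 85.0441725222966
t 3.1667 pos [ 0.4846 -0.1099  0.1767] yaw 86.91 F [ 1.4  0.1 -4.2] T [ 0.02 -0.03  0.03] gap 0.2766530302924979 gf 58.228379166685045 q6 -0.39440742660721984
```

Emit:
apply_moves --claw '[-1,-1,-1,-1,-1]' --travel '[[0.04,0.006,-0.004],[0.075,0.014,-0.004],[0.1,0.018,-0.004],[0.1,0.018,-0.004],[0.1,0.018,-0.004]]' --turn '[[0,0,0],[0,0,0],[0,0,0],[0,0,0],[0,0,0]]'

```text
t: 3.58
tcp_pos: [0.5034, -0.0314, 0.18]
tool_rot: [0.725, 0.689, -0.001, -0.001]
force: [-0.6, -0.1, -3.4]
finger_gap: 0.275
gripper_force: 58.2
```

```bash
python3 go.py .5035 -.027 .18 87
cat > look.py <<'E'
import sys
from h import *
ims=[]
for n in("side","top"):
    s=snap(n);u,v=map(int,proj(s,[.5035,-.0225,.1]));r=50 if n=="side" else 33
    ims.append(cv2.resize(s["pixels"][v-r:v+r,u-r:u+r,::-1],(400,400),interpolation=cv2.INTER_CUBIC))
    print(n,"crop origin",u-r,v-r,"scale",200/r)
    hsv=cv2.cvtColor(s["pixels"],cv2.COLOR_RGB2HSV).astype(int)
    for nm,m in(("blue",(hsv[...,0]>95)&(hsv[...,0]<125)&(hsv[...,1]>130)&(hsv[...,2]>80)),("brass",(hsv[...,0]>12)&(hsv[...,0]<32)&(hsv[...,1]>110)&(hsv[...,2]>120))):
        k,l,st,cc=cv2.connectedComponentsWithStats(m.astype(np.uint8))
        for i in range(1,k):
            if st[i,4]>5 and abs(cc[i]-[u,v]).max()<r: print(nm,st[i].tolist(),cc[i].round(1))
cv2.imwrite(f"pics/{sys.argv[1]}.png",np.hstack(ims))
E
python3 look.py l1
```

```text
shift [ 0.0056 -0.0001  0.    ] turn [-0.0008 -0.0001  0.0008] mm 4.445156534725095
t 3.5833 pos [ 0.5034 -0.0314  0.18  ] yaw 87.14 F [-0.6 -0.1 -3.4] T [-0.05  0.03  0.06] gap 0.27456164496491303 gf 58.219667533412576 q6 -0.23392088141748182
side crop origin 289 138 scale 4.0
blue [337, 147, 7, 3, 15] [340.  148.1]
blue [291, 153, 15, 12, 65] [298.5 160.7]
blue [310, 157, 8, 6, 40] [313.5 159.6]
blue [330, 161, 20, 9, 97] [339.7 165.2]
blue [325, 216, 11, 6, 63] [330.1 218.5]
blue [341, 217, 13, 6, 73] [346.8 219.4]
brass [300, 138, 8, 10, 59] [303.3 142.9]
brass [333, 189, 15, 15, 173] [340.1 196.5]
top crop origin 294 192 scale 6.0606060606060606
```

View pics/l1.png

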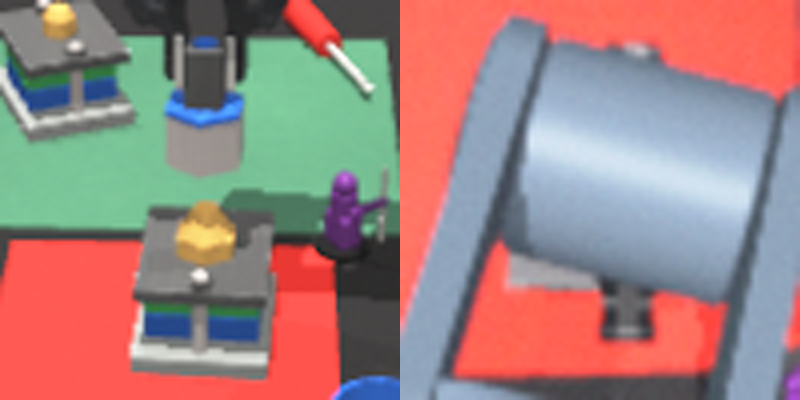

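The side view shows the socket upright in the fingers with its roof at u≈340, in line with the nut at u≈340. The top view is blocked by the arm. I'll get the socket's y from the side-view dot height.

```bash
python3 - <<'E'
from h import *
s=snap("side")
print("dot",onz(s,340,148.1,.212),"roof(row 165 visible front part)",onz(s,339.7,165.2,.171))
for x in((.5035,-.0314,.212),(.5035,-.0269,.212),(.5035,-.0269,.171),(.5035,-.0225,.083),(.5035,-.0225,.077)):print(x,np.round(proj(s,x),1))
hsv=cv2.cvtColor(s["pixels"],cv2.COLOR_RGB2HSV).astype(int)
# silhouette bottom of grey socket
print(s["pixels"][170:186,340].tolist())
# nut-top flat: bright rows
print([ (r,s["pixels"][r,340].tolist()) for r in range(186,208)])
E
python3 go.py .5035 -.0265 .18 87
```

```text
dot [ 0.50316104 -0.02646968  0.212     ] roof(row 165 visible front part) [ 0.50333721 -0.01483669  0.171     ]
(0.5035, -0.0314, 0.212) [339.9 147.2]
(0.5035, -0.0269, 0.212) [339.9 148. ]
(0.5035, -0.0269, 0.171) [339.8 162.9]
(0.5035, -0.0225, 0.083) [339.6 193.9]
(0.5035, -0.0225, 0.077) [339.5 195.9]
[[151, 143, 140], [155, 148, 143], [154, 147, 143], [155, 149, 145], [155, 149, 145], [155, 148, 144], [156, 149, 145], [156, 149, 145], [156, 149, 145], [155, 148, 145], [156, 148, 144], [143, 163, 146], [127, 187, 150], [120, 193, 151], [119, 192, 150], [120, 193, 150]]
[(186, [121, 194, 151]), (187, [121, 194, 151]), (188, [183, 170, 111]), (189, [204, 156, 84]), (190, [204, 156, 84]), (191, [202, 154, 83]), (192, [200, 154, 83]), (193, [199, 154, 82]), (194, [246, 209, 111]), (195, [252, 224, 121]), (196, [252, 225, 122]), (197, [252, 226, 122]), (198, [252, 226, 122]), (199, [245, 207, 110]), (200, [208, 160, 85]), (201, [180, 138, 74]), (202, [181, 140, 75]), (203, [181, 139, 75]), (204, [150, 130, 105]), (205, [150, 146, 142]), (206, [233, 226, 221]), (207, [223, 216, 209])]
shift [ 0.0087 -0.001   0.0006] turn [-0.0003  0.     -0.0004] mm 7.042621221572569
t 3.7333 pos [ 0.5039 -0.0335  0.1804] yaw 86.92 F [-0.5 -0.1 -3.9] T [-0.    0.01 -0.03] gap 0.2736795017250626 gf 58.226026156917214 q6 -0.23383374361178924
```

Emit:
apply_moves --claw '[-1,-1,-1,-1,-1]' --travel '[[0.007,-0.001,0],[0.007,-0.001,0.02],[0.007,-0.001,0.04],[0.007,-0.001,0.053],[0.007,-0.001,0.053]]' --turn '[[0,0,0],[0,0,0],[0,0,0],[0,0,0],[0,0,0]]'

```text
t: 4.15
tcp_pos: [0.5021, -0.0274, 0.1366]
tool_rot: [0.726, 0.688, -0.001, -0.002]
force: [-0.6, 0.4, -4.2]
finger_gap: 0.272
gripper_force: 58.3
```

```bash
python3 go.py .5035 -.0278 .113 87;python3 look.py l2
```

```text
shift [-0.0005  0.0019  0.0295] turn [-0.0016 -0.0004 -0.0007] mm 23.630232806656014
t 4.15 pos [ 0.5021 -0.0274  0.1366] yaw 86.87 F [-0.6  0.4 -4.2] T [-0.02  0.02  0.01] gap 0.2716223421079088 gf 58.28885853756219 q6 -0.22254398878994297
side crop origin 289 138 scale 4.0
blue [291, 153, 15, 12, 65] [298.5 160.7]
blue [310, 157, 8, 6, 40] [313.5 159.6]
blue [338, 164, 6, 3, 14] [340.4 164.9]
blue [331, 177, 19, 9, 95] [340.1 181.3]
blue [325, 216, 11, 6, 63] [330.1 218.5]
blue [341, 217, 13, 6, 73] [346.8 219.4]
brass [300, 138, 8, 10, 59] [303.3 142.9]
brass [333, 197, 15, 7, 81] [340.  199.9]
top crop origin 294 192 scale 6.0606060606060606
```

Emit:
apply_moves --claw '[-1,-1,-1,-1,-1]' --travel '[[0,0.001,0.006],[0,0.001,0.011],[0,0.001,0.015],[0,0.001,0.018],[0,0.001,0.02]]' --turn '[[0,0,0],[0,0,0],[0,0,0],[0,0,0],[0,0,0]]'

```text
t: 4.67
tcp_pos: [0.5032, -0.0278, 0.1227]
tool_rot: [0.725, 0.689, -0.002, -0.001]
force: [-3.3, -4.9, -2.2]
finger_gap: 0.272
gripper_force: 58.8
```

Emit:
apply_moves --claw '[-1,-1,-1,-1,-1]' --travel '[[0,0,0.003],[0,0,0.005],[0,0,0.007],[0,0,0.009],[0,0,0.009]]' --turn '[[0,0,0],[0,0,0],[0,0,0],[0,0,0],[0,0,0]]'

```text
t: 5.08
tcp_pos: [0.5031, -0.0278, 0.1149]
tool_rot: [0.725, 0.689, -0.002, -0.001]
force: [-3.3, -3.8, -3.4]
finger_gap: 0.277
gripper_force: 58.5
```

```bash
python3 go.py .5035 -.0278 .113 87
```

```text
shift [0.     0.0005 0.0024] turn [-0.0011  0.0004  0.0004] mm 1.9727417670049856
t 5.0833 pos [ 0.5031 -0.0278  0.1149] yaw 87.07 F [-3.3 -3.8 -3.4] T [-0.86  0.69  0.1 ] gap 0.2769833075760182 gf 58.49352195393294 q6 -0.22262618449647426
```

Emit:
apply_moves --claw '[-1,-1,-1,-1]' --travel '[[0,0,0.002],[0,0,0.003],[0,0,0.004],[0,0,0.004]]' --turn '[[0,0,0],[0,0,0],[0,0,0],[0,0,0]]'

```text
t: 5.42
tcp_pos: [0.503, -0.0278, 0.1131]
tool_rot: [0.725, 0.689, -0.002, -0.001]
force: [-5.4, -3.4, 7.9]
finger_gap: 0.275
gripper_force: 59.8
```

```bash
python3 go.py .5035 -.0278 .113 87; python3 look.py l3
```

```text
shift [0.0001 0.0006 0.0001] turn [-0.001   0.0005  0.0004] mm 0.46965088700567953
t 5.4167 pos [ 0.503  -0.0278  0.1131] yaw 87.08 F [-5.4 -3.4  7.9] T [-0.83  1.13  0.08] gap 0.27507811139868404 gf 59.83262343797833 q6 -0.22260983721351793
side crop origin 289 138 scale 4.0
blue [291, 153, 15, 12, 65] [298.5 160.7]
blue [310, 157, 8, 6, 38] [313.3 159.7]
blue [337, 172, 6, 3, 16] [339.8 173. ]
blue [331, 185, 19, 9, 95] [339.8 189.1]
blue [325, 216, 11, 6, 63] [330.1 218.5]
blue [341, 217, 13, 6, 73] [346.8 219.4]
brass [300, 138, 8, 10, 59] [303.3 142.9]
top crop origin 294 192 scale 6.0606060606060606
```

View pics/l3.png

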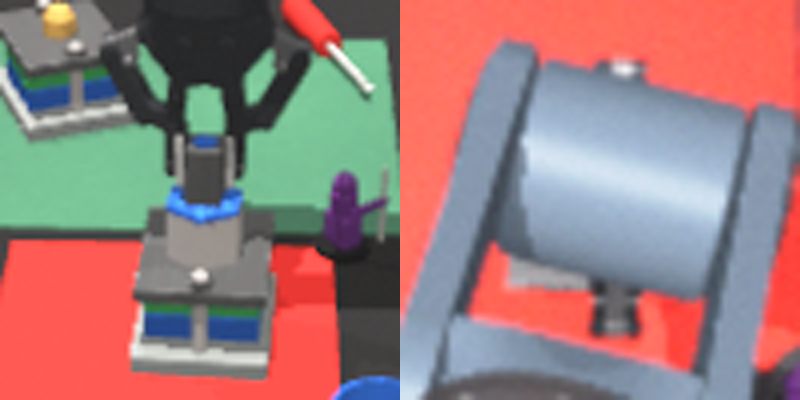

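The socket is fully down: its underside is on the plate, the brass is hidden, and TCP z is 0.113 as computed, so it isn't a smaller socket. The socket axis lies about 5 mm along tool x from the TCP, so I'll rotate about that. First a small turn, watching the torque.

Emit:
apply_moves --claw '[-1,-1,-1,-1,-1]' --travel '[[0,-0.0002,0],[0,-0.0004,0],[0.0001,-0.0007,0],[0.0001,-0.0009,0],[0.0001,-0.0009,0]]' --turn '[[0,0,0.011],[0,0,0.022],[0,0,0.033],[0,0,0.0444],[0,0,0.0444]]' --newtons 80

```text
t: 5.93
tcp_pos: [0.5019, -0.028, 0.1132]
tool_rot: [0.771, 0.637, -0.002, -0.0]
force: [-7.3, -5.0, 8.6]
finger_gap: 0.274
gripper_force: 78.0
```

```bash
python3 go.py .5035 -.0278 .113 79
```

```text
shift [0.0006 0.0019 0.0002] turn [-0.0011  0.0009  0.0006] mm 1.5669856043166854
t 5.9333 pos [ 0.5019 -0.028   0.1132] yaw 79.1 F [-7.3 -5.   8.6] T [-0.96  1.25  0.21] gap 0.2737291202792798 gf 77.99421013332903 q6 -0.08274306751681212
```

Emit:
apply_moves --claw '[-1,-1,-1,-1,-1]' --travel '[[-0.001,-0.0015,0],[-0.0012,-0.0021,0],[-0.0011,-0.0027,0],[-0.001,-0.0033,0],[-0.001,-0.0033,0]]' --turn '[[0,0,0.03],[0,0,0.06],[0,0,0.09],[0,0,0.122],[0,0,0.122]]'

```text
t: 6.35
tcp_pos: [0.4999, -0.0273, 0.1131]
tool_rot: [0.879, 0.476, -0.001, -0.0]
force: [-4.1, -1.5, 7.9]
finger_gap: 0.273
gripper_force: 79.9
```

```bash
python3 go.py .5035 -.0278 .113 57
```

```text
shift [0.002  0.0041 0.0001] turn [-0.0005  0.0005 -0.0005] mm 3.652109754532866
t 6.35 pos [ 0.4999 -0.0273  0.1131] yaw 56.91 F [-4.1 -1.5  7.9] T [-0.34  0.94 -0.08] gap 0.2726992335269272 gf 79.89920748397708 q6 0.3011283334603211
```

Emit:
apply_moves --claw '[-1,-1,-1]' --travel '[[-0.0004,-0.0013,0],[-0.0003,-0.0018,0],[-0.0002,-0.0023,0]]' --turn '[[0,0,0.028],[0,0,0.056],[0,0,0.083]]'

```text
t: 6.6
tcp_pos: [0.4988, -0.0265, 0.1131]
tool_rot: [0.934, 0.358, -0.001, 0.0]
force: [-2.5, 0.5, 6.9]
finger_gap: 0.265
gripper_force: 77.1
```

```bash
python3 go.py .5035 -.0278 .113 37
```

```text
shift [0.0032 0.0051 0.0001] turn [-0.0001  0.0004  0.0275] mm 4.83256619589321
t 6.6 pos [ 0.4988 -0.0265  0.1131] yaw 41.96 F [-2.5  0.5  6.9] T [-0.13  0.78  0.32] gap 0.2649024325706227 gf 77.07774788606912 q6 0.5629492902209506
```

Emit:
apply_moves --claw '[-1,-1,-1,-1]' --travel '[[-0.0001,-0.0003,0],[-0.0001,-0.0007,0],[-0.0001,-0.0007,0],[-0.0001,-0.0007,0]]' --turn '[[0,0,0.014],[0,0,0.028],[0,0,0.028],[0,0,0.028]]'

```text
t: 6.93
tcp_pos: [0.4986, -0.0261, 0.1131]
tool_rot: [0.948, 0.318, -0.0, 0.0]
force: [-3.0, -0.5, 5.7]
finger_gap: 0.271
gripper_force: 78.9
```

```bash
python3 go.py .5035 -.0278 .113 37; python3 look.py l4
```

```text
shift [0.0036 0.0053 0.0002] turn [-0.      0.0003  0.0005] mm 5.156870577758406
t 6.9333 pos [ 0.4986 -0.0261  0.1131] yaw 37.09 F [-3.  -0.5  5.7] T [-0.2   0.76  0.07] gap 0.2707363692784352 gf 78.89645928516984 q6 0.6479729941733454
side crop origin 289 138 scale 4.0
blue [291, 153, 15, 12, 65] [298.5 160.7]
blue [310, 157, 8, 6, 40] [313.5 159.6]
blue [338, 172, 4, 3, 10] [339.5 172.8]
blue [331, 184, 19, 10, 88] [338.9 189.3]
blue [325, 216, 11, 6, 63] [330.1 218.5]
blue [341, 217, 13, 6, 73] [346.8 219.4]
brass [300, 138, 8, 10, 59] [303.3 142.9]
top crop origin 294 192 scale 6.0606060606060606
```

View pics/l4.png

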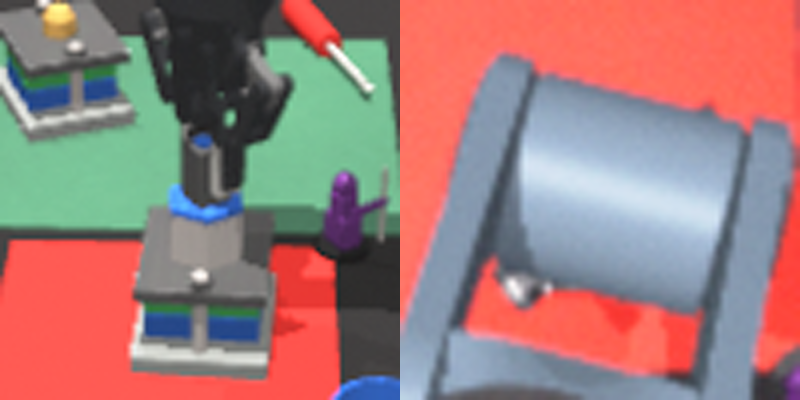

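The view shows the blue socket turned with the gripper, upright and seated on the plate. The nut measured 15 px wide in the side view, about 37–39 mm, and the moving torque was about 0.3 N m. Both confirm that the 36 mm socket turns the nut.

```bash
python3 -c "
from station import manip
print(manip.sign_off())"
```

```text
the job is handed in; nothing more can be done
None
```

I judged the mat press's nut to be 36 mm from the camera images, so I used only the blue socket and never tried the other two; it sits fully down, upright and gripped, and I turned it 50° clockwise (40–50° on the nut after play, judged from wrist torque because the nut is hidden), then handed in.

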